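Wedge the spring clip off a polishing spindle

ROBOT

A 7-joint arm with a two-finger parallel gripper is mounted at the origin on the work surface. World frame = base frame: x ahead of the robot, y to its left, z up, the work surface at z = 0. Lengths are in mm, angles in rad, forces in N, time in s.
With the tool pointing down it reaches from about 400 to 875 mm from the base axis. Payload 4.4 kg.
Tool frame: the origin (TCP) lies midway between the tips of the shut fingers; the grasp point (between the pads) lies 19 mm behind it (ctrl.grip_point_offset is the distance from the TCP to the grasp point, in mm); z points along the fingers, y is the line along which they close (so a half turn about z gives the same grasp; the last joint's range is limited). The gripper opens to 85 mm and grips with 20 to 120 N. Pads are 22 mm wide; open, the fingers measure 114 mm over their backs; the gripper's body (76 mm by 85 mm) begins 54 mm behind the grasp point. The pads swing forward as they close: fully open they stand 13 mm farther back than shut.
Start: joints at [-1.385, 0.628, 0.038, 1.517, -0.027, 0.996, -0.02], TCP at [161.92, 629.524, 201.213] pointing down, gripper open.
Joint ranges: [-3.06, 3.06], [-0.37, 2.12], [-1.25, 1.32], [0.18, 2.47], [-1.1, 4.24], [0.23, 1.98], [-2.94, 2.94]. Speed limits (rad/s): [2.57, 2.57, 3.14, 3.14, 3.14, 3.14, 3.14].

INTERFACE

Orientations are given as [roll, pitch, yaw] about the fixed x, y, z axes, in that order (R = Rz(yaw) Ry(pitch) Rx(roll)).
In Python, from cell import ctrl, viewer, status gives the robot as it stands (ctrl), with the cameras (viewer) and the readings (status).
- The arm moves only by the shell command python3 nudge.py, which reads ROWS from standard input. ROWS is 1 to 12 rows, one to a line, with the numbers parted by spaces; each row has 7 numbers: dx, dy, dz in mm, then a rotation vector rx, ry, rz in rad, then the finger opening in mm; each row shifts and turns the commanded pose from where the row before left it, along the tool's axes as they then stand; what a row does not reach is not made up. A row lasts 1/10 s, in which the tool goes at most 50 mm and 0.15 rad, less where a joint would pass 70% of its speed; a pose out of reach is approached as far as the arm can. The fingers move at their own pace and stop on an object; the grip force is fixed at half the most. Time passes only in rows, so rows that do not move let the fingers close. It prints the time, the measured TCP pose, the force, the opening and the grip force at its end. Input that does not fit is refused with a message, and nothing moves.
- status.read_state(): the state, without advancing time (a new reading comes with each control period).
- viewer.get_image(name): name is "side" or "top" or "wrist"; returns the picture (480x640x3 uint8, blue, green, red); there is no depth.
- viewer.calibration(name): a dict with "fx", "fy", "cx", "cy" (pixels), "rvec" (rotation vector, rad) and "tvec" (3), from world to camera coordinates, as OpenCV has them; the wrist camera has in their place "hand_eye" (4x4, takes a point from camera to tool coordinates, whose origin is the TCP and whose axes are the flange's). Camera axes: x right, y down, z forward; pixel columns grow to the right and rows downward; lengths in mm; the calibration is good to about 2 mm. A picture is of the moment at which its call begins: read the wrist's pose just before it. calibration takes no time and is no camera call.
- ctrl.finish_job(): hands the job in; it is judged then, once.
The state is a dict: "clock": time; "qpos": joint angles; "qd": joint speeds; "tau": joint torques, N m; "eef_pos": TCP position; "tool_rot": TCP orientation; "force": force on the tool from outside, world axes, zero at the start; "torque": the same for the moment, N m; "width": finger opening in mm; "gripper_force": force on a finger pad.
Only numpy, scipy, OpenCV 4.12 (cv2) and the standard library are available. Lean on these libraries where they do the work, as an engineer would, in place of code of your own. Each camera call takes 0.05 s, during which the arm holds its last target. There are 200 camera calls.

TASK

Take the wooden wedge by its handle and slide it, thin end first, up along the top of the slanted spindle and under the spring clip until the clip spreads and comes off the spindle onto the wedge. Then carry the clip away on the wedge and lay both down inside the parts tray. Do not touch the clip with the gripper or arm while it is on the spindle, do not let it drop on the bench, and leave the jar, the spare buff and the dark wooden block where they are.

Things in the scene. Friction and masses are not known exactly. Their poses are not given: they have to be found in the camera images.
- spindle: Fixed bare steel spindle of a green polishing head: a round rod, 30 mm in diameter, sloping 30 degrees from level. Origin on the rod's axis in the middle of the clip's place, 130 mm above the bench. x: along the rod, up the slope towards the cork wheel and motor; z: square to the rod, upward (30 degrees off vertical); y: level. The rod's top is at z = 15 mm, its free lower end at x = -50 mm.
- rest (a point): Point on the rod's axis in the green slotted rest, 21 mm uphill of the spindle's origin. Its two cheeks, 9 mm thick and 32 mm apart, reach 51 mm above the axis and stop the clip from being pushed up the rod; the wedge passes between them. Beyond it the top of the rod is free up to x = 126 mm of the spindle, where the cork wheel's hub begins.
- clip: Loose bare steel spring clip, about 60 g, 46 mm wide, 26 mm long along the rod, 65 mm high, snapped over the rod from above. Seated, its origin and axes are the spindle's to within 2 mm. Two sprung jaws hook under the rod on both sides, their flared lips ending at z = -18 mm; a cross bar bridges the rod's top; a small wire loop on top reaches z = 49 mm. Slippery (friction about 0.3).
- clip_bar (a point): Middle of the underside of the clip's cross bar, at z = 22 mm of the clip. Seated, it leaves an opening 7 mm high and 21 mm wide over the rod's top, open at both ends. Forcing the bar off the rod (the wedge needs a push of 10 to 20 N) spreads the jaws; lifted 22 mm or more off its seat the clip is clear of the rod, sits astride what lifted it and slides down along it by its own weight.
- wedge: Loose pale wooden wedge, 180 mm long, about 90 g, lying on the bench on its flat underside. Origin on the underside below the middle of the handle; x towards the thin end, z up. Handle: block 62 mm long (x = -31 to 31 mm), 20 mm wide, 40 mm high. The rest is 16 mm wide, its underside level with the handle's.
- wedge_step (a point): Middle of the top of the wedge's flat step, 31 mm above the underside, x = 31 to 59 mm, between handle and ramp. The clip can ride here, its bar against the handle's front face.
- wedge_tip (a point): The wedge's thin end, 3 mm thick, 149 mm ahead of the wedge's origin. The ramp rises evenly from here to the step (31 mm high) at x = 59 mm.
- wedge_butt (a point): The rear end of the wedge's handle, 31 mm behind its origin, 20 mm above the underside.
- tray_in (a point): Centre of the inner floor (4 mm above the bench) of the fixed open dark steel parts tray; x along its long side. Inside 282 mm x 127 mm, walls 4 mm thick, rim 28 mm above the bench.
- jar: Bystander: amber glass jar with a steel cap, 64 mm in diameter, 75 mm high; origin under its centre.
- buff: Bystander: spare cork buff disc lying flat, 90 mm in diameter, 22 mm thick with a brass hub on top; origin under its centre.
- bar: Bystander: dark wooden block 60 x 35 x 30 mm; origin under its centre.

How it is judged:
By the outcome, as a careful person would: the job done as asked, in the order asked, and still so for the second after the job is handed in, with the robot touching nothing.
It also fails if it takes over 56 s, if anything falls off the work surface, if the arm or the gripper's body presses on something with over 40 N, if the wrist force passes 120 N, or if a joint passes its speed limit or range.

## Working session

There is one attempt and no reset: what is moved stays moved. The work goes in short steps, Python scripts to look and compute and a shell command to move; the robot and the scene stay as the last step left them, time stands still between calls to the robot, and variables do not carry over. Pictures are saved under pics/ and viewed, at most 10 in all, crops included, and the job is handed in when it is done.

```bash
ls; mkdir -p pics
python3 - <<'E'
from cell import ctrl, viewer, status
import cv2
for n in("side","top"):
    cv2.imwrite(f"pics/{n}0.png",viewer.get_image(n)); print(n,viewer.calibration(n))
print(viewer.calibration("wrist"),ctrl.grip_point_offset,status.read_state())
E
```

```text
cell.py
nudge.py
pics
side {'fx': 511.21452325576496, 'fy': 511.21452325576496, 'cx': 321.0064116704169, 'cy': 247.7048196390022, 'rvec': array([ 0.42265023, -2.7013819 ,  1.22686134]), 'tvec': array([486.83476867, 148.41822908, 930.79085528])}
top {'fx': 529.9039948612057, 'fy': 529.9039948612057, 'cx': 323.2948314537528, 'cy': 238.99642909409653, 'rvec': array([ 2.1531711 , -2.21898249,  0.05733419]), 'tvec': array([  51.86428986,  525.71576289, 1003.30336535])}
{'fx': 347.8462448216582, 'fy': 347.8462448216582, 'cx': 313.6941727974531, 'cy': 239.68248832307944, 'hand_eye': array([[ 1.62822337e-03, -9.55238005e-01, -2.95833912e-01,
         7.52144179e+01],
       [ 9.99998625e-01,  1.64826405e-03,  1.81644743e-04,
         3.75596034e-01],
       [ 3.14098439e-04, -2.95833801e-01,  9.55239375e-01,
        -1.72222985e+02],
       [ 0.00000000e+00,  0.00000000e+00,  0.00000000e+00,
         1.00000000e+00]])} 18.700000000000003 {'clock': 0.1, 'qpos': array([-1.38475616,  0.62926603,  0.03843452,  1.51827286, -0.02698355,
        0.99632262, -0.02003562]), 'qd': array([-2.76774050e-05, -9.75603779e-04,  9.87504316e-04, -4.40853357e-03,
        1.85950526e-05,  4.07786139e-05,  6.40049597e-04]), 'tau': array([ 2.69123724e-03, -5.64533365e+01,  1.23020992e+00, -1.93972868e+01,
        1.12890039e-02,  5.43668662e-03, -1.78198610e-05]), 'eef_pos': array([161.78586197, 628.89833644, 200.3713387 ]), 'tool_rot': array([-3.13984170e+00,  2.65536757e-05,  2.88973401e+00]), 'force': array([ 0.23359681,  0.73739627, -0.8692416 ]), 'torque': array([ 0.02584179, -0.01096543, -0.02025638]), 'gripper_force': 0.0, 'width': 85.13589453178128}
```

View pics/top0.png

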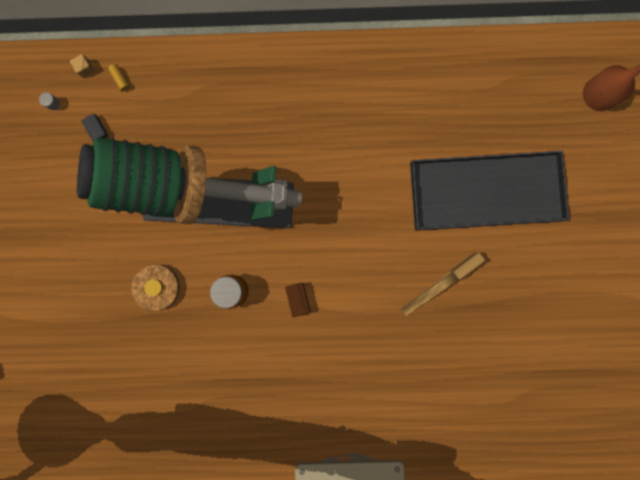

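View pics/side0.png

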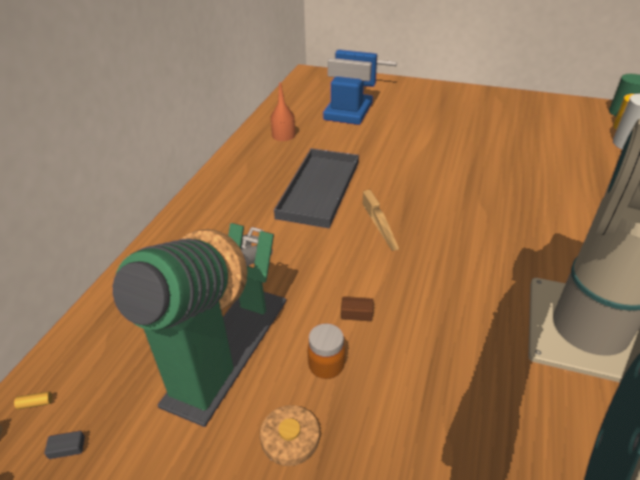

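```bash
cat > h.py <<'E'
import numpy as np,cv2
from cell import ctrl, viewer, status
from scipy.spatial.transform import Rotation as Ro
def ray(n,uv,T=None):
    c=viewer.calibration(n)
    d=np.array([(uv[0]-c['cx'])/c['fx'],(uv[1]-c['cy'])/c['fy'],1.])
    if n=="wrist":
        M=c['hand_eye']; R,p=T
        return R@M[:3,3]+p, R@M[:3,:3]@d
    R=cv2.Rodrigues(c['rvec'])[0]
    return -R.T@c['tvec'],R.T@d
def onz(n,uv,z,T=None):
    o,d=ray(n,uv,T); return o+d*(z-o[2])/d[2]
def proj(n,P):
    c=viewer.calibration(n);K=np.array([[c['fx'],0,c['cx']],[0,c['fy'],c['cy']],[0,0,1]])
    return cv2.projectPoints(np.float64(P).reshape(-1,1,3),c['rvec'],c['tvec'],K,None)[0].reshape(-1,2)
def tri(*rs):
    A=0;b=0
    for o,d in rs:
        d=d/np.linalg.norm(d);M=np.eye(3)-np.outer(d,d);A=A+M;b=b+M@o
    return np.linalg.solve(A,b)
def pose():
    s=status.read_state();return Ro.from_euler('xyz',s['tool_rot']).as_matrix(),s['eef_pos']
E
python3 - <<'E'
from h import *
t=cv2.imread('pics/top0.png');s=cv2.imread('pics/side0.png')
a=cv2.resize(t[150:240,190:320],None,fx=6,fy=6,interpolation=2)
cv2.imwrite('pics/c1.png',a)
b=cv2.resize(s[205:285,210:300],None,fx=6,fy=6,interpolation=2);cv2.imwrite('pics/c2.png',b)
# wedge
r=t[240:325,390:500].astype(int);hsv=cv2.cvtColor(t,cv2.COLOR_BGR2HSV)[240:325,390:500]
m=((r[...,0]>45)&(r[...,1]>95)).astype(np.uint8)
n,l,st,ce=cv2.connectedComponentsWithStats(m);print(st)
i=1+st[1:,4].argmax();c,_=cv2.findContours((l==i).astype(np.uint8),0,2)
print(cv2.boxPoints(cv2.minAreaRect(c[0]))+[390,240])
for uv in [(405,312),(470,265),(484,256)]:print(uv,onz('top',uv,0),onz('top',uv,40))
# tray
for uv in [(412,161),(562,153),(568,220),(416,229)]:print('tray',onz('top',uv,28))
for k,uv,z in[('jar',(226,292),75),('buff',(154,288),22),('bar',(298,300),30)]:print(k,onz('top',uv,z))
E
```

```text
[[   0    0  110   85 8609]
 [   1    5    2    1    2]
 [   9    5    1    1    1]
 [  15    4    1    1    1]
 [  64   13   30   26  309]
 [  52   32    7    6   10]
 [  50   38    1    1    1]
 [  14   39   46   37  413]
 [  14   45    2    1    2]
 [  24   44    1    1    1]
 [  40   45    1    1    1]]
[[400.03926086 307.97228241]
 [445.2286377  276.07389832]
 [450.7713623  283.92609406]
 [405.58198547 315.82447815]]
(405, 312) [ 381.71763694 -117.72478481    0.        ] [ 384.93227949 -112.07638354   40.        ]
(470, 265) [ 468.74905235 -247.39764276    0.        ] [ 468.59641601 -236.73214881   40.        ]
(484, 256) [ 485.40782767 -275.36521594    0.        ] [ 484.61065691 -263.61764584   40.        ]
tray [ 670.79977184 -138.41546355   28.        ]
tray [ 677.14884998 -425.32395716   28.        ]
tray [ 548.30775367 -429.31451189   28.        ]
tray [ 539.99271912 -140.78091924   28.        ]
jar [432.97282437 213.97610404  75.        ]
buff [442.86525263 361.66928435  22.        ]
bar [412.45468961  87.02507692  30.        ]
```

View pics/c1.png

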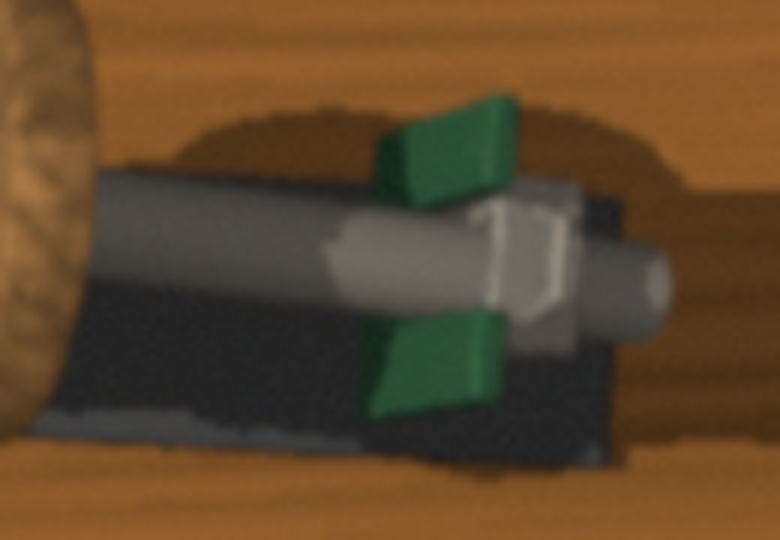

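View pics/c2.png

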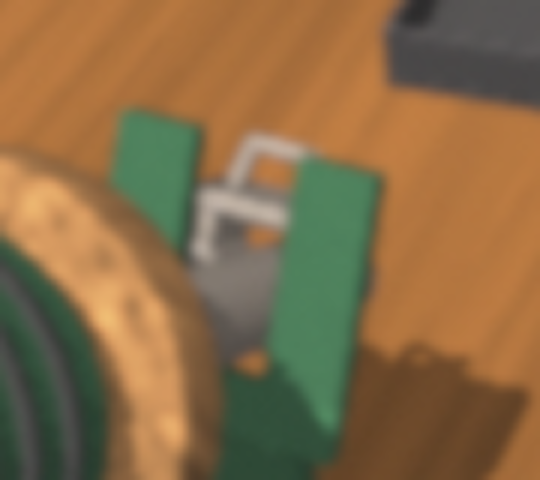

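Run:
```python
from h import *
o,d1=ray('top',(290,198.5));_,d2=ray('top',(215,188.5))
n=np.cross(d1,d2);n/=np.linalg.norm(n)
# d=(cos30 cos a, cos30 sin a, .5)
from scipy.optimize import brentq
f=lambda a:n@[np.cos(a)*.866,np.sin(a)*.866,.5]
a=brentq(f,1.2,2.0);d=np.array([np.cos(a)*.866,np.sin(a)*.866,.5])
print('a',a)
# axis point at z=130 in the plane: ray through line pixel
e=[onz('top',(290+t*75,198.5+t*10),130) for t in (0,-1)];print(e)
# lower end, top edge z=118
print('end',onz('top',(301.7,198.3),118))
h=d[:2]/.866; P=onz('top',(301.7,198.3),118); print('origin from end',P[:2]+h*50.8)
print('bar pts: cheek top edges',onz('top',(190+505/6,150+315/6),130+51*.866+8))
print(onz('top',(270,265),0)[:2])
c,_d=None,None
for uv in[(447.5,280),(402.8,311.9),(470,265),(481,257),(488,262),(457,281)]:print(uv,onz('top',uv,0)[:2],onz('top',uv,40)[:2])
```

```text
a 1.4798675564088326
[array([591.48746759,  90.24784245, 130.        ]), array([612.83817081, 218.98596357, 130.        ])]
end [592.88568606  70.69552506 118.        ]
origin from end [597.49850496 121.28566147]
bar pts: cheek top edges [578.45949691 112.47009345 182.166     ]
[480.39326753 141.57743015]
(447.5, 280) [ 440.99424069 -202.49541129] [ 441.91544867 -193.56720192]
(402.8, 311.9) [ 382.03353747 -113.48143041] [ 385.2359577  -107.99720615]
(470, 265) [ 468.74905235 -247.39764276] [ 468.59641601 -236.73214881]
(481, 257) [ 483.63980689 -269.45488025] [ 482.91104154 -257.93598331]
(488, 262) [ 473.52423134 -282.55335823] [ 473.18684148 -270.52767614]
(457, 281) [ 438.51513996 -220.79914904] [ 439.5322653  -211.16276103]
```

```bash
python3 - <<'E'
from h import *
R,p=pose();T=np.array([560,150,350.])
Rt=Ro.from_euler('xyz',[np.pi,0,1.6]).as_matrix()
print(R.T@(T-p), Ro.from_matrix(R.T@Rt).as_rotvec())
E
echo '0 0 -50 0 0 0 85
0 0 -50 0 0 0 85' | python3 nudge.py
```

```text
[-504.99838655 -364.81422986 -148.97670933] [-1.48410581e-03  1.15189588e-03  1.28973364e+00]
clock: 0.3
eef_pos: [161.5, 628.1, 300.3]
tool_rot: [-3.136, 0.0, 2.89]
force: [-0.0, 1.3, 0.4]
width: 85.1
gripper_force: 0.0
```

```bash
echo '-40 -29 -4 0 0 0 85
-40 -29 -4 0 0 0 85
-40 -29 -4 0 0 0 85
-40 -29 -4 0 0 0 85
-40 -29 -4 0 0 0 85
-40 -29 -4 0 0 0 85
-40 -29 -4 0 0 0 85
-40 -29 -4 0 0 0 85
-40 -29 -4 0 0 0 85
-40 -29 -4 0 0 0 85
-40 -29 -4 0 0 0 85
-40 -29 -4 0 0 0 85' | python3 nudge.py
echo '0 0 0 0 0 0.15 85
0 0 0 0 0 0.15 85
0 0 0 0 0 0.15 85
0 0 0 0 0 0.15 85
0 0 0 0 0 0.15 85
0 0 0 0 0 0.15 85
0 0 0 0 0 0.15 85
0 0 0 0 0 0.15 85
0 0 0 0 0 0 85
0 0 0 0 0 0 85' | python3 nudge.py
python3 - <<'E'
from h import *
p=pose();np.savez('w1.npz',R=p[0],p=p[1]);im=viewer.get_image('wrist');cv2.imwrite('pics/w1.png',im);print(p, status.read_state()['qpos'])
E
```

```text
clock: 1.5
eef_pos: [540.8, 171.2, 349.1]
tool_rot: [-3.141, -0.001, 2.89]
force: [1.1, 0.3, -1.0]
width: 85.2
gripper_force: 0.0
clock: 2.5
eef_pos: [539.8, 173.0, 348.9]
tool_rot: [-3.141, 0.0, 1.694]
force: [0.8, 0.4, 0.7]
width: 85.0
gripper_force: 0.0
(array([[-1.22461339e-01,  9.92473067e-01, -6.56675733e-04],
       [ 9.92473260e-01,  1.22461160e-01, -3.05562452e-04],
       [-2.22845232e-04, -6.89152692e-04, -9.99999738e-01]]), array([539.82928522, 173.02424513, 348.87798052])) [-0.67651048  0.40687006  0.48196613  1.54146108 -0.19511244  1.24180673
 -0.04256803]
```

View pics/w1.png

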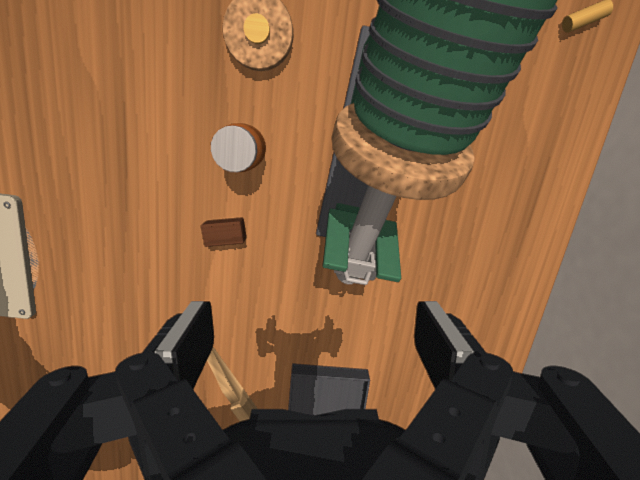

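Run:
```python
from h import *
w=cv2.imread('pics/w1.png');t=cv2.imread('pics/top0.png')
for im,rows in((w,range(200,246,5)),):
    for y in rows:
        print(y,[(x,*im[y,x]) for x in range(338,400,3)] if y in(215,) else '')
# grey: brightness>60 & low chroma ; green removed
def grey(im,lo): 
    i=im.astype(int);return (i.min(2)>lo)&(i.max(2)-i.min(2)<28)
g=grey(w,70)
for y in range(198,300,6):
    xs=np.where(g[y,320:410])[0]+320; print('w',y,xs.min() if len(xs) else 0,xs.max() if len(xs) else 0,len(xs))
g=grey(t,55)
for x in range(206,304,6):
    ys=np.where(g[170:220,x])[0]+170; print('t',x,ys.min() if len(ys) else 0,ys.max() if len(ys) else 0,len(ys))
cv2.imwrite('pics/w1c.png',cv2.resize(w[180:300,310:420],None,fx=5,fy=5,interpolation=2))
```

```text
200 
205 
210 
215 [(338, np.uint8(46), np.uint8(62), np.uint8(38)), (341, np.uint8(46), np.uint8(62), np.uint8(39)), (344, np.uint8(47), np.uint8(64), np.uint8(39)), (347, np.uint8(47), np.uint8(63), np.uint8(41)), (350, np.uint8(46), np.uint8(62), np.uint8(38)), (353, np.uint8(50), np.uint8(65), np.uint8(42)), (356, np.uint8(49), np.uint8(62), np.uint8(43)), (359, np.uint8(69), np.uint8(72), np.uint8(76)), (362, np.uint8(76), np.uint8(80), np.uint8(85)), (365, np.uint8(79), np.uint8(83), np.uint8(89)), (368, np.uint8(83), np.uint8(87), np.uint8(92)), (371, np.uint8(84), np.uint8(89), np.uint8(96)), (374, np.uint8(86), np.uint8(90), np.uint8(96)), (377, np.uint8(85), np.uint8(91), np.uint8(96)), (380, np.uint8(82), np.uint8(88), np.uint8(94)), (383, np.uint8(82), np.uint8(86), np.uint8(92)), (386, np.uint8(77), np.uint8(80), np.uint8(84)), (389, np.uint8(43), np.uint8(72), np.uint8(108)), (392, np.uint8(42), np.uint8(69), np.uint8(103)), (395, np.uint8(39), np.uint8(65), np.uint8(99)), (398, np.uint8(73), np.uint8(121), np.uint8(184))]
220 
225 
230 
235 
240 
245 
w 198 367 394 28
w 204 365 391 27
w 210 363 388 26
w 216 360 386 27
w 222 358 383 26
w 228 353 380 28
w 234 351 378 28
w 240 349 375 27
w 246 349 374 26
w 252 348 374 27
w 258 348 374 26
w 264 347 375 29
w 270 334 375 32
w 276 338 375 38
w 282 343 366 24
w 288 0 0 0
w 294 0 0 0
t 206 182 219 13
t 212 180 219 16
t 218 181 219 16
t 224 182 195 14
t 230 183 196 14
t 236 184 197 14
t 242 184 198 15
t 248 185 200 16
t 254 185 201 17
t 260 186 202 17
t 266 186 201 16
t 272 182 201 20
t 278 180 208 29
t 284 181 207 27
t 290 191 204 14
t 296 192 204 13
t 302 0 0 0
```

View pics/w1c.png

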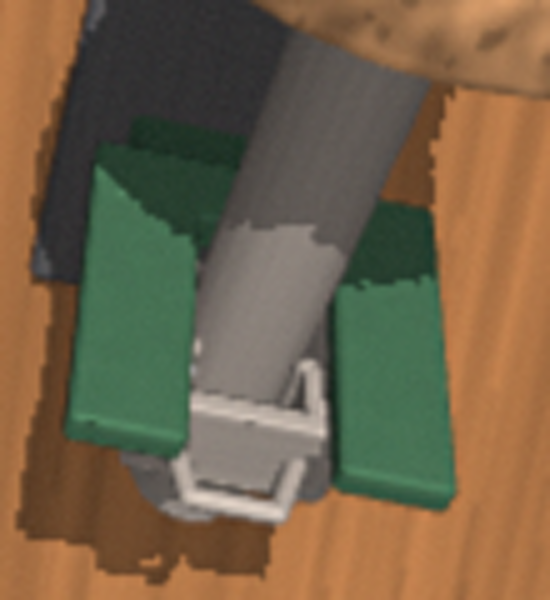

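```bash
cat > sp.py <<'E'
from h import *
z=np.load('w1.npz');T=(z['R'],z['p'])
ys=np.array([198,204,210,216,222,228,234]);xs=np.array([380.5,378,375.5,373,370.5,366.5,364.5])
k=np.polyfit(ys,xs,1)
wo,a=ray('wrist',(np.polyval(k,198),198),T);_,b=ray('wrist',(np.polyval(k,234),234),T)
xt=np.array([224,230,236,290,296]);yt=np.array([188.5,189.5,190.5,197.5,198]);q=np.polyfit(xt,yt,1)
to,c=ray('top',(224,np.polyval(q,224)));_,d=ray('top',(296,np.polyval(q,296)))
nw=np.cross(a,b);nt=np.cross(c,d);nw/=np.linalg.norm(nw);nt/=np.linalg.norm(nt)
def dirz(n):
    from scipy.optimize import brentq
    return brentq(lambda t:n@[np.cos(t)*.866,np.sin(t)*.866,.5],1.1,2.1)
u=np.cross(nw,nt);u/=np.linalg.norm(u);u*=np.sign(u[1])
print('k,q',k,q,'dir',u,'elev',np.degrees(np.arcsin(u[2])),'az',np.arctan2(u[1],u[0]),'az with 30deg: w',dirz(nw),'t',dirz(nt),'angle planes',np.degrees(np.arccos(nw@nt)))
for zz in(105,130,155):
    A=np.vstack([nw,nt,[0,0,1]]);print(zz,np.linalg.solve(A,[nw@wo,nt@to,zz]))
print('loop',tri(ray('wrist',(357,282),T),ray('top',(283.7,192))))
E
python3 sp.py
```

```text
k,q [-4.52380952e-01  4.70357143e+02] [1.31305638e-01 1.59290801e+02] dir [0.05612646 0.80986097 0.58393068] elev 35.727482988633035 az 1.5016031403675507 az with 30deg: w 1.4659776445867412 t 1.4831756997881425 angle planes 8.13626406531154
105 [595.74821456  84.26867762 105.        ]
130 [598.15117369 118.94149933 130.        ]
155 [600.55413281 153.61432103 155.        ]
loop [597.35831104  97.65006521 169.46161954]
```

```bash
echo '-44.5 -14 16 0 0 0 85
-44.5 -14 16 0 0 0 85
-44.5 -14 16 0 0 0 85
-44.5 -14 16 0 0 0 85
-44.5 -14 16 0 0 0 85
-44.5 -14 16 0 0 0 85
-44.5 -14 16 0 0 0 85
-44.5 -14 16 0 0 0 85
-44.5 -14 16 0 0 0 85
0 0 0 0 0 -0.15 85
0 0 0 0 0 -0.15 85
0 0 0 0 0 -0.15 85' | python3 nudge.py
echo '0 0 0 0 0 0 85
0 0 0 0 0 0 85' | python3 nudge.py
python3 - <<'E'
from h import *
p=pose();np.savez('w2.npz',R=p[0],p=p[1]);im=viewer.get_image('wrist');cv2.imwrite('pics/w2.png',im);print(p)
E
```

```text
clock: 3.75
eef_pos: [462.2, -240.3, 205.0]
tool_rot: [-3.142, -0.0, 2.147]
force: [0.3, -0.1, -1.0]
width: 85.0
gripper_force: 0.0
clock: 3.95
eef_pos: [462.5, -239.9, 205.3]
tool_rot: [3.141, -0.0, 2.137]
force: [0.2, 0.1, 0.3]
width: 85.3
gripper_force: 0.0
(array([[-5.36604816e-01,  8.43833624e-01,  2.93387267e-04],
       [ 8.43833674e-01,  5.36604769e-01,  2.28517637e-04],
       [ 3.53978592e-05,  3.70193720e-04, -9.99999931e-01]]), array([ 462.49456234, -239.87164618,  205.26418573]))
```

View pics/w2.png

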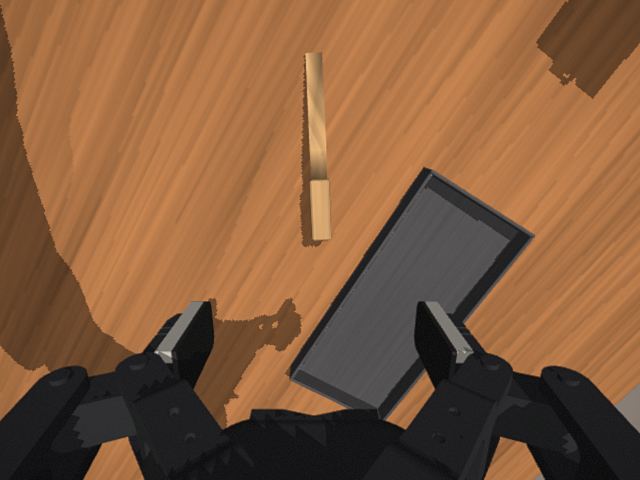

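Run:
```python
from h import *
z=np.load('w2.npz');T=(z['R'],z['p'])
f=lambda uv,h:onz('wrist',uv,h,T)
tip=f((314,53),3);a=f((320,181),40);b=f((320.5,240),40)
print(tip,a,b,np.linalg.norm(a-b),np.linalg.norm((tip-b)[:2]))
dd=(tip-b)[:2];th=np.arctan2(dd[1],dd[0]);h=np.array([np.cos(th),np.sin(th)])
O=(a+b)[:2]/2;O2=tip[:2]-149*h;print('yaw',th,O,O2)
G=np.append((O+O2)/2-6*h,5)
R,p=T;print('move',R.T@(G-p),'drz',-(th-np.arctan2(R[1,0],R[0,0])))
print(f((431,168),28),f((533,236),28),f((378,418),28),f((291,379),28))
```

```text
[ 383.4548431  -114.28662585    3.        ] [ 451.86166874 -210.74083491   40.        ] [ 484.64321564 -260.56730772   40.        ] 59.64316565760124 177.86827886531387
yaw 2.17595793140286 [ 468.25244219 -235.65407132] [ 468.22019645 -236.82574153]
move [ -6.0190542    6.95222093 200.26656018] drz -0.038753188553865225
[ 538.50674455 -142.18792836   28.        ] [ 672.34953476 -140.02401347   28.        ] [ 674.01256505 -420.6582044    28.        ] [ 551.87763371 -429.41156155   28.        ]
```

```bash
echo '-6 7 20 0 0 -0.038 85
0 0 40 0 0 0 85
0 0 40 0 0 0 85
0 0 40 0 0 0 85
0 0 30 0 0 0 85
0 0 20 0 0 0 85
0 0 10 0 0 0 85
0 0 0 0 0 0 85
0 0 0 0 0 0 85' | python3 nudge.py
echo '0 0 0 0 0 0 10
0 0 0 0 0 0 10
0 0 0 0 0 0 10
0 0 0 0 0 0 10
0 0 0 0 0 0 10
0 0 0 0 0 0 10
0 0 0 0 0 0 10
0 0 0 0 0 0 10
0 0 0 0 0 0 10
0 0 0 0 0 0 10' | python3 nudge.py
python3 -c "
from h import *
print(pose(),status.read_state()['qpos'])"
```

```text
clock: 4.9
eef_pos: [472.2, -241.4, 5.9]
tool_rot: [3.141, 0.001, 2.177]
force: [-1.1, 0.2, 0.3]
width: 84.8
gripper_force: 0.0
clock: 5.9
eef_pos: [471.8, -241.1, 5.8]
tool_rot: [3.141, 0.0, 2.178]
force: [-0.8, 1.3, 5.2]
width: 17.6
gripper_force: 58.5
(array([[-5.70354732e-01,  8.21398354e-01,  4.72985703e-04],
       [ 8.21398443e-01,  5.70354800e-01, -9.45586175e-06],
       [-2.77536695e-04,  3.83116525e-04, -9.99999888e-01]]), array([ 471.76558281, -241.08685133,    5.75449827])) [ 0.29217485  0.77486937  0.19500173  2.00008114 -0.357339    0.39857498
  1.37066222]
```

```bash
cat > tgt.py <<'E'
from h import *
import sys
S=np.array([597.8,120,130.]);a=1.475
def frame(a=a):
    u=np.array([np.cos(a)*.866,np.sin(a)*.866,.5]);y=np.array([-np.sin(a),np.cos(a),0]);return u,y,np.cross(u,y)
u,y,zs=frame();Rt=np.column_stack([u,-y,-zs])
def target(X,gap,lat=0): return S+u*(X-6)+zs*(15+gap+5.75)+y*lat
def show(X,gap,lat=0):
    R,p=pose();P=target(X,gap,lat)
    print('P',P,'move',R.T@(P-p),'rot',Ro.from_matrix(R.T@Rt).as_rotvec(),'wedge X,lat,gap now',(p-S)@u+6,(p-S)@y,(p-S)@zs-20.75,'F',status.read_state()['force'])
if __name__=='__main__': show(*map(float,sys.argv[1:]))
E
echo '0 0 -10 0 0 0 10
0 0 -30 0 0 0 10
0 0 -40 0 0 0 10
0 0 -40 0 0 0 10
0 0 0 0 0 0 10' | python3 nudge.py
python3 tgt.py -210 8
```

```text
clock: 6.4
eef_pos: [474.8, -243.1, 130.4]
tool_rot: [3.137, 0.009, 2.177]
force: [0.8, -0.8, -1.2]
width: 17.5
gripper_force: 58.9
P [578.53315012 -80.50744689  46.8975    ] move [ 75.16790039 177.47075027  83.72236436] rot [-0.17627954  0.50830033  0.68826952] wedge X,lat,gap now -316.97278019629806 87.67982234569934 166.1788531757623 F [ 0.80100276 -0.83721368 -1.23087767]
```

```bash
echo '0 0 0 -0.0294 0.0847 0.1147 10
0 0 0 -0.0294 0.0847 0.1147 10
0 0 0 -0.0294 0.0847 0.1147 10
0 0 0 -0.0294 0.0847 0.1147 10
0 0 0 -0.0294 0.0847 0.1147 10
0 0 0 -0.0294 0.0847 0.1147 10
0 0 0 0 0 0 10
0 0 0 0 0 0 10' | python3 nudge.py
python3 tgt.py -210 8
```

```text
clock: 7.2
eef_pos: [471.1, -240.9, 124.7]
tool_rot: [-3.131, -0.526, 1.471]
force: [0.9, 0.3, -0.9]
width: 17.6
gripper_force: 58.9
P [578.53315012 -80.50744689  46.8975    ] move [108.13277176  92.62247598 151.76786771] rot [-0.00924574 -0.00282655 -0.00307194] wedge X,lat,gap now -318.2677550159698 91.54914138989889 160.3088078643547 F [ 0.91054934  0.29600642 -0.91616808]
```

```bash
echo '21.6 18.5 30.4 -0.002 -0.001 -0.001 10
21.6 18.5 30.4 -0.002 0 0 10
21.6 18.5 30.4 -0.002 0 0 10
21.6 18.5 30.4 -0.002 -0.001 -0.001 10
21.6 18.5 30.4 0 0 0 10
0 0 0 0 0 0 10
0 0 0 0 0 0 10' | python3 nudge.py
python3 tgt.py -210 4
python3 - <<'E'
from h import *
p=pose();np.savez('w3.npz',R=p[0],p=p[1]);w=viewer.get_image('wrist');cv2.imwrite('pics/w3.png',w)
s=viewer.get_image('side');cv2.imwrite('pics/s3.png',s)
E
```

```text
clock: 7.9
eef_pos: [579.9, -77.5, 47.8]
tool_rot: [-3.141, -0.525, 1.48]
force: [-0.2, -0.8, 0.1]
width: 17.9
gripper_force: 58.9
P [578.72444987 -78.51661681  43.4335    ] move [-3.14018629 -1.06695812  3.22941343] rot [-0.00292987 -0.00167005  0.00430765] wedge X,lat,gap now -206.85118651008298 -1.0628979077314895 7.230376843189333 F [-0.20445078 -0.78538739  0.11313919]
```

View pics/w3.png

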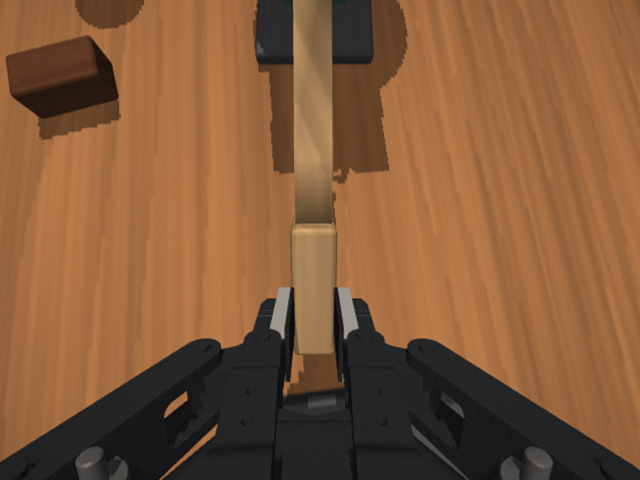

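Run:
```python
from h import *
M=viewer.calibration('wrist')['hand_eye'];T=(np.eye(3),np.zeros(3))
for uv in((314,226),(314,353)): print(onz('wrist',uv,-34.25,T))
t=viewer.get_image('top')
cv2.imwrite('pics/t3.png',cv2.resize(t[160:235,230:390],None,fx=5,fy=5,interpolation=2))
```

```text
[ 38.64995627   0.37070666 -34.25      ]
[-21.95853764   0.48507318 -34.25      ]
```

View pics/t3.png

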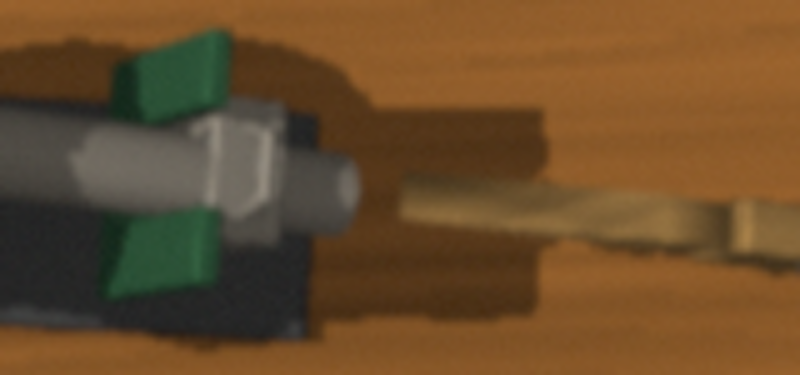

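Run:
```python
from h import *
from tgt import S,u,y,zs,Rt
R,p=pose()
tipP=p+R@[7+149,0,5.75-1.5]
print('tip pred',tipP,'lat',(tipP-S)@y,'px',proj('top',tipP))
# rod axis: top-only
for c in(224,260,300):
    for A in[onz('top',(c,.1313*c+159.29),z) for z in (130,)]: 
        # iterate height from X
        for _ in range(6):
            X=(A-S)[:2]@u[:2]/.866; A=onz('top',(c,.1313*c+159.29),130+X*.5774)
    print('axis lat (top)',c,X,(A-S)@y)
im=onz('top',(310.6,199.4),tipP[2]);print('tip img',im,'lat',(im-S)@y)
import glob
z=np.load('w1.npz');T=(z['R'],z['p'])
for r in(198,216,234):
    A=S
    for _ in range(6):
        X=(A-S)[:2]@u[:2]/.866; A=onz('wrist',(470.357-.45238*r,r),130+X*.5774,T)
    print('axis lat (wrist)',X,(A-S)@y)
```

```text
tip pred [593.00963878  54.6017462  122.33309615] lat -1.4869371668866966 px [[310.85705197 197.59785989]]
axis lat (top) 224 75.3716869385817 0.09412870509021687
axis lat (top) 260 20.282241677820462 -0.356820983327379
axis lat (top) 300 -45.73726458495948 -0.8972613546482235
tip img [589.88328156  55.13595303 122.33309615] lat 1.676182651169949
axis lat (wrist) 73.451057905804 -0.9794092689767675
axis lat (wrist) 51.15364368493137 -0.769023071045928
axis lat (wrist) 26.34836215721934 -0.5349790736444806
```

Run:
```python
from h import *
t=viewer.get_image('top');i=t.astype(int)
for c in(292,295,297,312,316,320,326,332,340): print(c,' '.join(f'{r}:{i[r,c,0]},{i[r,c,2]}' for r in range(187,211)))
```

```text
292 187:33,38 188:33,38 189:40,45 190:47,55 191:57,66 192:61,71 193:65,75 194:65,75 195:64,76 196:68,79 197:67,78 198:68,79 199:66,78 200:67,78 201:66,77 202:63,75 203:61,72 204:60,69 205:54,64 206:43,57 207:32,57 208:28,60 209:26,58 210:25,57
295 187:25,84 188:23,82 189:30,76 190:42,69 191:54,66 192:59,70 193:63,72 194:63,73 195:65,75 196:69,79 197:68,78 198:68,78 199:67,78 200:66,78 201:66,78 202:65,76 203:63,73 204:59,68 205:58,67 206:50,67 207:37,76 208:29,86 209:25,87 210:27,85
297 187:23,83 188:26,83 189:28,79 190:39,70 191:49,65 192:57,66 193:65,76 194:69,81 195:75,87 196:77,89 197:76,88 198:78,90 199:76,88 200:70,81 201:67,79 202:64,75 203:64,73 204:60,71 205:55,67 206:50,72 207:38,80 208:27,86 209:25,85 210:26,83
312 187:24,84 188:21,81 189:25,81 190:24,80 191:23,82 192:23,81 193:25,81 194:30,77 195:29,73 196:34,81 197:36,88 198:42,97 199:46,106 200:49,113 201:53,123 202:54,129 203:49,121 204:36,100 205:27,90 206:26,90 207:27,89 208:28,89 209:26,86 210:26,83
316 187:24,83 188:26,82 189:23,81 190:25,81 191:25,83 192:28,84 193:24,84 194:25,78 195:32,75 196:33,78 197:37,85 198:
[... 452 characters left out ...]
,86 194:23,84 195:33,85 196:37,86 197:39,89 198:41,94 199:45,105 200:51,114 201:53,121 202:54,127 203:55,129 204:53,124 205:45,109 206:33,95 207:26,88 208:23,85 209:25,85 210:24,82
332 187:26,82 188:26,80 189:22,78 190:25,82 191:26,83 192:25,83 193:24,85 194:26,86 195:32,89 196:37,94 197:43,99 198:45,102 199:45,103 200:46,106 201:48,111 202:51,116 203:53,125 204:59,133 205:50,122 206:38,101 207:28,89 208:27,87 209:25,84 210:21,79
340 187:41,135 188:38,129 189:37,128 190:39,131 191:40,134 192:41,136 193:43,141 194:44,144 195:42,138 196:45,126 197:48,114 198:48,109 199:47,107 200:48,107 201:49,112 202:54,123 203:59,134 204:61,140 205:59,134 206:50,117 207:38,102 208:31,99 209:38,120 210:40,133
```

Run:
```python
from h import *
from tgt import S,u,y
for c,r in((292,197.9),(295,198.4),(297,198.6),(224,188.5),(236,190.5),(312,200.6)):
    A=S
    for _ in range(8):
        X=(A-S)[:2]@u[:2]/.866; A=onz('top',(c,r),130+X*.5774)
    print(c,r,A,X,(A-S)@y)
for c,r in((312,199.4),(320,200)):
    A=onz('top',(c,r),123);print(A,(A-S)@y)
```

```text
292 197.9 [595.0371747   87.98555014 111.44702432] -32.13192878736526 -0.3120202534055432
295 198.4 [594.40379978  82.92279719 108.5022135 ] -37.232051443343394 -0.1658010171503217
297 198.6 [594.21453432  79.52342591 106.53796307] -40.6339399593517 -0.302552770374684
224 188.5 [605.24571434 195.02665864 173.53300202] 75.39487706761001 -0.23528554491175857
236 190.5 [602.97572444 177.17751392 163.14877936] 57.41042494005582 0.31702807961366286
312 200.6 [591.87409682  53.6005054   91.50943773] -66.66186745961325 -0.4523701797238262
[589.71641602  52.6942741  123.        ] 1.6087368311527204
[588.24167354  38.88724616 123.        ] 1.756077180246515
```

```bash
echo '11 0.7 1 -0.003 -0.0017 0.0043 10
11 0.6 1 0 0 0 10
8 0 1 0 0 0 10
0 0 0 0 0 0 10
0 0 0 0 0 0 10' | python3 nudge.py
python3 tgt.py -174 3
python3 - <<'E'
from h import *
t=viewer.get_image('top');i=t.astype(int)
for c in(290,292,294,296,298): print(c,' '.join(f'{r}:{i[r,c,0]},{i[r,c,2]}' for r in range(187,209)))
s=viewer.get_image('side');cv2.imwrite('pics/m.png',np.hstack([cv2.resize(t[170:220,260:340],(400,250),interpolation=2),cv2.resize(s[200:260,220:316],(400,250),interpolation=2)]))
E
```

```text
clock: 8.6
eef_pos: [583.8, -53.5, 60.1]
tool_rot: [-3.141, -0.523, 1.468]
force: [-0.3, -0.4, 0.0]
width: 17.3
gripper_force: 58.9
P [581.7542553 -46.98585    60.5675   ] move [ 5.70659336 -2.71806782  2.71425139] rot [ 0.00285027  0.00068549 -0.00579412] wedge X,lat,gap now -179.7123134302942 -2.677210206087816 5.724752003700772 F [-0.32433607 -0.35321635  0.03345276]
290 187:37,36 188:36,38 189:44,47 190:51,59 191:59,68 192:62,73 193:66,77 194:67,78 195:67,77 196:68,79 197:68,79 198:66,76 199:68,79 200:66,78 201:66,76 202:66,75 203:59,68 204:58,67 205:53,61 206:46,53 207:40,42 208:38,38
292 187:31,37 188:30,36 189:39,46 190:48,57 191:56,65 192:60,70 193:63,75 194:63,76 195:66,78 196:66,80 197:67,81 198:67,83 199:66,81 200:68,81 201:65,76 202:64,73 203:61,71 204:60,69 205:54,64 206:46,59 207:33,58 208:27,58
294 187:24,76 188:25,76 189:30,72 190:36,66 191:41,67 192:44,72 193:49,80 194:49,87 195:49,92 196:51,100 197:53,107 198:56,114 199:56,110 200:61,96 201:65,81 202:64,75 203:62,71 204:60,70 205:56,65 206:47,66 207:36,76 208:26,86
296 187:25,83 188:27,83 189:26,78 190:31,70 191:35,66 192:32,68 193:33,72 194:34,77 195:36,81 196:37,86 197:40,92 198:45,99 199:45,99 200:55,94 201:64,84 202:65,76 203:64,74 204:61,70 205:58,67 206:51,68 207:38,77 208:28,86
298 187:26,84 188:22,82 189:25,80 190:28,74 191:31,68 192:34,69 193:33,73 194:33,78 195:36,85 196:38,89 197:44,98 198:47,105 199:50,110 200:58,104 201:63,87 202:65,77 203:63,74 204:60,73 205:52,70 206:45,75 207:33,83 208:25,86
```

View pics/m.png

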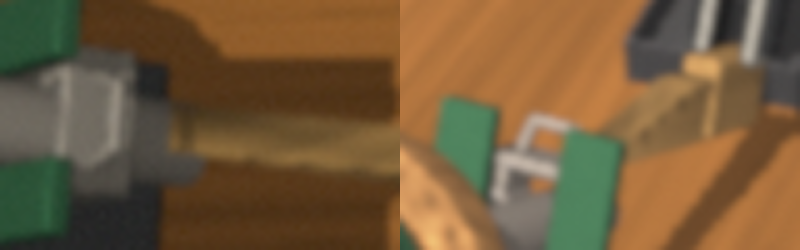

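```bash
echo '4 -0.4 2 0.0028 0.0007 -0.0058 10
0 0 1 0 0 0 10
0 0 0 0 0 0 10' | python3 nudge.py; python3 tgt.py -174 0
echo '0 0 1 0 0 0 10
0 0 0 0 0 0 10' | python3 nudge.py; python3 tgt.py -174 0
echo '0 0 1 0 0 0 10
0 0 0 0 0 0 10' | python3 nudge.py; python3 tgt.py -174 0
```

```text
clock: 9.0
eef_pos: [583.7, -48.5, 59.1]
tool_rot: [-3.141, -0.524, 1.474]
force: [-0.1, -0.6, -1.5]
width: 17.3
gripper_force: 58.9
P [581.89773011 -45.49272745  57.9695    ] move [ 1.89346875 -2.09588439  2.37405839] rot [-0.0004595  -0.00067456 -0.00079124] wedge X,lat,gap now -175.88876589678222 -2.095475278970804 2.370851890154462 F [-0.14937933 -0.63014248 -1.49558794]
clock: 9.2
eef_pos: [583.8, -48.3, 58.3]
tool_rot: [-3.141, -0.524, 1.474]
force: [0.4, -0.0, -1.0]
width: 17.1
gripper_force: 58.9
P [581.89773011 -45.49272745  57.9695    ] move [ 2.10946743 -2.15886374  1.5562229 ] rot [-0.00016863 -0.00040999 -0.00099141] wedge X,lat,gap now -176.10427816259582 -2.1570333506544603 1.5540463453464994 F [ 0.36886296 -0.04241476 -1.04831661]
clock: 9.4
eef_pos: [583.8, -47.7, 57.4]
tool_rot: [-3.141, -0.524, 1.474]
force: [0.2, 0.8, -1.0]
width: 17.4
gripper_force: 58.9
P [581.89773011 -45.49272745  57.9695    ] move [ 2.00205843 -2.15049014  0.5283277 ] rot [-0.0002231  -0.00048367 -0.00088527] wedge X,lat,gap now -175.99625256201875 -2.148834524958451 0.525954653575134 F [ 0.21007431  0.82793135 -0.97575339]
```

```bash
for i in 1; do echo '0 0 1 0 0 0 10
0 0 0 0 0 0 10' | python3 nudge.py; done; python3 tgt.py -174 0
echo '0 0 1 0 0 0 10
0 0 0 0 0 0 10' | python3 nudge.py; python3 tgt.py -174 0
echo '0 0 1 0 0 0 10
0 0 0 0 0 0 10' | python3 nudge.py; python3 tgt.py -174 0
```

```text
clock: 9.6
eef_pos: [584.0, -47.2, 56.6]
tool_rot: [-3.141, -0.524, 1.474]
force: [-0.1, 0.5, -1.7]
width: 17.2
gripper_force: 58.9
P [581.89773011 -45.49272745  57.9695    ] move [ 1.98420638 -2.22564152 -0.41025084] rot [-6.68283906e-05 -4.60952020e-04 -8.27548227e-04] wedge X,lat,gap now -175.97789447150146 -2.2239713562081675 -0.41221847544220935 F [-0.10329429  0.49685142 -1.74800942]
clock: 9.8
eef_pos: [584.0, -46.8, 55.8]
tool_rot: [-3.141, -0.524, 1.474]
force: [-0.7, -0.0, -0.5]
width: 17.5
gripper_force: 59.0
P [581.89773011 -45.49272745  57.9695    ] move [ 2.01351846 -2.2566999  -1.36406273] rot [ 1.48738517e-05 -4.17975753e-04 -8.80627344e-04] wedge X,lat,gap now -176.00697035264753 -2.2549464091363696 -1.3657540503546954 F [-0.65115514 -0.02942183 -0.46108926]
clock: 10.0
eef_pos: [584.1, -46.3, 54.9]
tool_rot: [-3.141, -0.524, 1.474]
force: [0.2, -0.7, -0.1]
width: 17.5
gripper_force: 59.0
P [581.89773011 -45.49272745  57.9695    ] move [ 2.06963629 -2.2659061  -2.3612822 ] rot [ 4.97372736e-05 -3.47255195e-04 -9.49445530e-04] wedge X,lat,gap now -176.06300113374328 -2.2640579242133843 -2.3627495068699886 F [ 0.17268427 -0.65740028 -0.11935129]
```

```bash
echo '0 0 1 0 0 0 10
0 0 0 0 0 0 10' | python3 nudge.py|sed -n 2,4p
echo '0 0 1 0 0 0 10
0 0 0 0 0 0 10' | python3 nudge.py|sed -n 2,4p
python3 -c "
from h import *
t=viewer.get_image('top');s=viewer.get_image('side');w=viewer.get_image('wrist')
cv2.imwrite('pics/m2.png',np.hstack([cv2.resize(t[170:220,260:340],(400,250),interpolation=2),cv2.resize(s[200:260,220:316],(400,250),interpolation=2)]))"
```

```text
eef_pos: [584.1, -45.9, 54.0]
tool_rot: [-3.141, -0.524, 1.474]
force: [-0.2, -0.8, -0.4]
eef_pos: [584.2, -45.4, 53.1]
tool_rot: [-3.141, -0.524, 1.474]
force: [0.0, -1.0, 1.0]
```

View pics/m2.png

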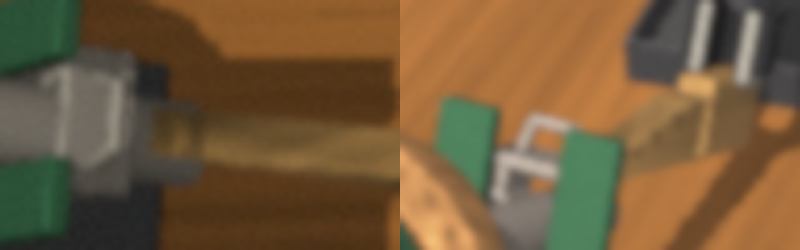

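```bash
echo '0 0 1 0 0 0 10
0 0 0 0 0 0 10
0 0 0 0 0 0 10' | python3 nudge.py|sed -n 2,4p
echo '0 0 1 0 0 0 10
0 0 0 0 0 0 10
0 0 0 0 0 0 10' | python3 nudge.py|sed -n 2,4p
python3 tgt.py -174 0
python3 -c "
from tgt import *
A=onz('top',(290.4,196.8),119);print(A,(A-S)@u,(A-S)@y)"
```

```text
eef_pos: [584.3, -44.8, 52.4]
tool_rot: [-3.141, -0.524, 1.474]
force: [-0.2, -1.6, 0.7]
eef_pos: [584.3, -44.4, 51.5]
tool_rot: [-3.141, -0.524, 1.474]
force: [-0.2, -2.1, 0.5]
P [581.89773011 -45.49272745  57.9695    ] move [ 2.0907464  -2.2572558  -6.28373376] rot [ 6.34191537e-05 -3.23300356e-04 -8.94861672e-04] wedge X,lat,gap now -176.08276805870878 -2.255783398613932 -6.285041338468957 F [-0.24233326 -2.05809605  0.49294722]
[595.98252382  90.22905833 119.        ] -31.313974342869596 -1.0384437122452987
```

```bash
cat >> tgt.py <<'E'
    f=status.read_state();F=f['force'];print('F u,y,z',F@u,F@y,F@zs,'width',f['width'])
E
echo '0 0 -1.5 0 0 0 10
4 0 0 0 0 0 10
4 0 0 0 0 0 10
0 0 0 0 0 0 10' | python3 nudge.py|sed -n 2,4p; python3 tgt.py -174 0|tail -1
echo '4 0 0 0 0 0 10
4 0 0 0 0 0 10
0 0 0 0 0 0 10' | python3 nudge.py|sed -n 2,4p; python3 tgt.py -174 0|tail -1
echo '4 0 0 0 0 0 10
4 0 0 0 0 0 10
0 0 0 0 0 0 10' | python3 nudge.py|sed -n 2,4p; python3 tgt.py -174 0
```

```text
eef_pos: [585.1, -36.8, 57.4]
tool_rot: [3.142, -0.525, 1.476]
force: [-0.2, 0.3, 2.1]
eef_pos: [585.7, -30.2, 61.3]
tool_rot: [-3.142, -0.525, 1.475]
force: [0.9, -0.5, 2.0]
eef_pos: [586.4, -23.5, 65.3]
tool_rot: [-3.142, -0.525, 1.475]
force: [0.8, -0.3, 1.3]  File "tgt.py", line 12
    f=status.read_state();F=f['force'];print('F u,y,z',F@u,F@y,F@zs,'width',f['width'])
IndentationError: unexpected indent
  File "tgt.py", line 12
    f=status.read_state();F=f['force'];print('F u,y,z',F@u,F@y,F@zs,'width',f['width'])
IndentationError: unexpected indent
  File "tgt.py", line 12
    f=status.read_state();F=f['force'];print('F u,y,z',F@u,F@y,F@zs,'width',f['width'])
IndentationError: unexpected indent
```

```bash
sed -i '$d' tgt.py
cat >> tgt.py <<'E'
if __name__=='__main__': f=status.read_state();F=f['force'];print('F u,y,z',(F@u).round(1),(F@y).round(1),(F@zs).round(1))
E
python3 tgt.py -100 -5
echo '4 0 0 0 0 0 10
4 0 0 0 0 0 10
4 0 0 0 0 0 10
0 0 0 0 0 0 10' | python3 nudge.py|sed -n 2,5p; python3 tgt.py -100 -5|tail -2
echo '4 0 0 0 0 0 10
4 0 0 0 0 0 10
4 0 0 0 0 0 10
0 0 0 0 0 0 10' | python3 nudge.py|sed -n 2,5p; python3 tgt.py -100 -5|tail -2
```

```text
P [588.26648135  20.78598757  90.6395    ] move [51.00394675 -2.37929069  0.21020488] rot [-2.86546119e-05 -1.19953188e-03  2.46040332e-05] wedge X,lat,gap now -150.9983175073488 -2.3805507388877434 -4.851740556944421 F [ 0.83711559 -0.30004418  1.25644528]
F u,y,z 0.4 -0.9 1.2
eef_pos: [587.6, -14.9, 71.0]
tool_rot: [3.141, -0.522, 1.474]
force: [-0.0, -4.8, 2.3]
width: 17.6
P [588.26648135  20.78598757  90.6395    ] move [40.65963722 -2.76198452  0.76221801] rot [ 0.00129605  0.00152164 -0.0006841 ] wedge X,lat,gap now -140.654748676173 -2.733138856586983 -4.173062162374009 F [-0.04907068 -4.8398271   2.34905651]
F u,y,z -3.0 -0.4 4.4
eef_pos: [588.8, -9.0, 76.2]
tool_rot: [3.139, -0.516, 1.472]
force: [-1.0, -11.1, 1.6]
width: 17.4
P [588.26648135  20.78598757  90.6395    ] move [32.89007553 -3.52088698  1.98972839] rot [ 0.00409682  0.00768267 -0.0026023 ] wedge X,lat,gap now -132.87741613242272 -3.426607803120765 -2.744125458591661 F [ -0.96645731 -11.10537397   1.57632191]
F u,y,z -8.9 -0.1 6.9
```

```bash
echo '3 0 -1 0 0 0 10
3 0 -0.5 0 0 0 10
3 0 0 0 0 0 10
3 0 0 0 0 0 10
0 0 0 0 0 0 10' | python3 nudge.py|sed -n 2,5p; python3 tgt.py -100 -5|tail -2
echo '3 0 -0.5 0 0 0 10
3 0 0 0 0 0 10
3 0 0 0 0 0 10
3 0 0 0 0 0 10
0 0 0 0 0 0 10' | python3 nudge.py|sed -n 2,5p; python3 tgt.py -100 -5|tail -2
```

```text
eef_pos: [589.7, -1.1, 82.6]
tool_rot: [3.139, -0.513, 1.47]
force: [-1.2, -12.4, -0.8]
width: 17.3
P [588.26648135  20.78598757  90.6395    ] move [22.81082479 -3.65473404  3.60380077] rot [ 0.00484191  0.01018295 -0.00411703] wedge X,lat,gap now -122.78250735562312 -3.5428138597398426 -1.1473855560685422 F [ -1.17952083 -12.35222779  -0.84900914]
F u,y,z -11.2 -0.0 5.5
eef_pos: [590.6, 10.2, 89.2]
tool_rot: [3.14, -0.515, 1.471]
force: [-1.1, -11.8, -0.4]
width: 17.5
P [588.26648135  20.78598757  90.6395    ] move [ 9.68391912 -3.38889637  3.79139308] rot [ 0.00395416  0.00839688 -0.00369519] wedge X,lat,gap now -109.65923810811381 -3.337969938551871 -1.1148535000375404 F [ -1.09617027 -11.77404688  -0.41730328]
F u,y,z -10.4 -0.0 5.6
```

```bash
echo '4 0 -0.5 0 0 0 10
4 0 0 0 0 0 10
4 0 0 0 0 0 10
4 0 0 0 0 0 10
4 0 0 0 0 0 10
0 0 0 0 0 0 10' | python3 nudge.py|sed -n 2,5p; python3 tgt.py -45 -1|tail -2
echo '4 0 0 0 0 0 10
4 0 0 0 0 0 10
4 0 0 0 0 0 10
4 0 0 0 0 0 10
0 0 0 0 0 0 10' | python3 nudge.py|sed -n 2,5p; python3 tgt.py -45 -1|tail -2
```

```text
eef_pos: [592.3, 31.4, 101.1]
tool_rot: [3.14, -0.522, 1.473]
force: [-1.1, -5.9, 1.7]
width: 17.1
P [592.63098513  66.20677583 121.6035    ] move [40.26140208 -3.05989865 -0.51864358] rot [ 0.00197794  0.0020668  -0.0013366 ] wedge X,lat,gap now -85.26330646120988 -3.0070195722560777 -1.4302854095566282 F [-1.08067795 -5.86792812  1.69527289]
F u,y,z -4.3 0.5 4.4
eef_pos: [593.7, 45.6, 109.4]
tool_rot: [3.14, -0.522, 1.474]
force: [-0.4, -5.5, 3.5]
width: 17.4
P [592.63098513  66.20677583 121.6035    ] move [23.79926882 -3.03156916 -0.36306521] rot [ 0.00193738  0.0015194  -0.00082359] wedge X,lat,gap now -68.79950985821829 -3.012629726224798 -1.3219093056694398 F [-0.35703544 -5.53572106  3.52790835]
F u,y,z -3.0 -0.2 5.8
```

```bash
echo '4 0 0 0 0 0 10
4 0 0 0 0 0 10
4 0 0 0 0 0 10
0 0 0 0 0 0 10' | python3 nudge.py|sed -n 2,5p; python3 tgt.py -45 -1|tail -2
echo '3 0 0 0 0 0 10
3 0 0 0 0 0 10
0 0 0 0 0 0 10' | python3 nudge.py|sed -n 2,5p; python3 tgt.py -45 -1|tail -2
python3 -c "
from h import *
t=viewer.get_image('top');cv2.imwrite('pics/t5.png',t);cv2.imwrite('pics/s5.png',viewer.get_image('side'));w=viewer.get_image('wrist');cv2.imwrite('pics/w5.png',w)
for r in range(100,300,6):print(r,[tuple(int(v) for v in w[r,c]) for c in (306,314,322)])
"
```

```text
eef_pos: [594.8, 55.4, 115.4]
tool_rot: [3.14, -0.522, 1.474]
force: [-0.5, -5.9, 4.2]
width: 17.5
P [592.63098513  66.20677583 121.6035    ] move [12.18688004 -3.22374805 -0.12715075] rot [ 0.00243566  0.00202864 -0.00101542] wedge X,lat,gap now -57.18786008744995 -3.2116414478835917 -1.0954540671013966 F [-0.48015171 -5.86048039  4.23940478]
F u,y,z -3.0 -0.1 6.6
eef_pos: [595.3, 60.3, 118.3]
tool_rot: [3.14, -0.521, 1.473]
force: [-0.7, -7.6, 4.0]
width: 17.3
P [592.63098513  66.20677583 121.6035    ] move [ 6.49510224 -3.22742039 -0.04985756] rot [ 0.00254513  0.00228234 -0.00132521] wedge X,lat,gap now -51.497074123121166 -3.218907721301383 -1.0276935433002485 F [-0.74735442 -7.58919991  4.01082083]
F u,y,z -4.6 0.0 7.3
100 [(86, 127, 164), (96, 141, 181), (95, 142, 183)]
106 [(88, 128, 167), (93, 137, 176), (95, 143, 184)]
112 [(88, 129, 166), (90, 133, 173), (95, 143, 185)]
118 [(87, 130, 167), (88, 132, 171), (97, 144, 187)]
124 [(91, 136, 173), (92, 135, 174), (98, 145, 186)]
130 [(98, 146, 187), (89, 132, 172), (96, 141, 183)]
136 [(100, 149, 192), (89, 134, 172), (94, 141,
[... 752 characters left out ...]
, 123), (112, 116, 123)]
226 [(96, 99, 105), (95, 100, 106), (92, 97, 104)]
232 [(67, 99, 127), (65, 95, 123), (64, 93, 119)]
238 [(69, 103, 131), (66, 99, 128), (63, 94, 121)]
244 [(69, 102, 130), (68, 100, 128), (66, 96, 123)]
250 [(66, 99, 128), (67, 99, 129), (65, 94, 122)]
256 [(96, 141, 183), (64, 97, 124), (66, 95, 123)]
262 [(93, 138, 178), (96, 141, 181), (91, 134, 172)]
268 [(95, 141, 181), (94, 139, 181), (90, 132, 172)]
274 [(95, 140, 181), (95, 140, 181), (90, 133, 171)]
280 [(94, 139, 180), (94, 140, 180), (89, 132, 171)]
286 [(95, 140, 180), (93, 138, 179), (90, 133, 172)]
292 [(92, 137, 178), (93, 137, 179), (90, 134, 174)]
298 [(92, 137, 177), (93, 139, 181), (89, 131, 171)]
```

```bash
echo '2 0 0 0 0 0 10
0 0 0 0 0 0 10' | python3 nudge.py|sed -n 2,5p; python3 tgt.py -45 -1|tail -1
echo '2 0 0 0 0 0 10
0 0 0 0 0 0 10' | python3 nudge.py|sed -n 2,5p; python3 tgt.py -45 -1|tail -1
python3 -c "
from h import *
w=viewer.get_image('wrist');a=cv2.imread('pics/w3.png')
for r in range(210,250,2):print(r,[tuple(int(v) for v in w[r,c]) for c in (306,320)],[tuple(int(v) for v in a[r,c]) for c in (306,320)])
T=(np.eye(3),np.zeros(3))
for r in(222,226,230):print(r,onz('wrist',(314,r),-30,T)[0],onz('wrist',(314,r),-34.25,T)[0])
"
```

```text
eef_pos: [595.4, 61.8, 119.2]
tool_rot: [3.14, -0.521, 1.473]
force: [-0.4, -6.7, 4.5]
width: 17.5
F u,y,z -3.6 -0.2 7.3
eef_pos: [595.6, 63.5, 120.2]
tool_rot: [3.14, -0.521, 1.473]
force: [-0.6, -7.0, 4.3]
width: 17.4
F u,y,z -4.0 -0.1 7.3
210 [(165, 172, 185), (165, 175, 186)] [(54, 80, 104), (54, 79, 105)]
212 [(170, 179, 191), (167, 175, 188)] [(53, 78, 102), (54, 78, 101)]
214 [(171, 180, 194), (170, 179, 192)] [(51, 74, 97), (51, 76, 98)]
216 [(172, 181, 194), (177, 185, 197)] [(48, 72, 94), (51, 74, 93)]
218 [(179, 190, 202), (130, 136, 144)] [(49, 73, 93), (47, 71, 89)]
220 [(110, 116, 122), (112, 117, 125)] [(46, 68, 87), (47, 70, 88)]
222 [(109, 114, 121), (110, 117, 122)] [(44, 65, 83), (42, 64, 81)]
224 [(109, 115, 121), (105, 110, 118)] [(82, 121, 157), (86, 127, 164)]
226 [(96, 98, 105), (94, 99, 106)] [(77, 115, 147), (79, 116, 149)]
228 [(64, 72, 80), (60, 70, 81)] [(97, 145, 189), (93, 137, 179)]
230 [(64, 96, 124), (59, 88, 115)] [(116, 172, 223), (104, 155, 200)]
232 [(68, 100, 129), (62, 93, 119)] [(105, 157, 203), (98, 144, 185)]
234 [(71, 103, 132), (66, 95, 121)] [(99, 147, 189), (90, 132, 170)]
236 [(67, 100, 129), (62, 93, 119)] [(89, 133, 172), (82, 122, 158)]
238 [(71, 103, 131), (64, 95, 121)] [(90, 133, 172), (83, 124, 160)]
240 [(68, 101, 130), (64, 95, 122)] [(86, 132, 170), (82, 123, 160)]
242 [(68, 101, 129), (63, 94, 121)] [(88, 134, 170), (82, 123, 160)]
244 [(69, 102, 130), (63, 94, 121)] [(90, 134, 171), (84, 125, 161)]
246 [(68, 101, 130), (63, 95, 122)] [(88, 133, 171), (82, 124, 160)]
248 [(66, 99, 126), (60, 93, 119)] [(87, 131, 169), (84, 125, 160)]
222 39.25946156708098 40.34208180603179
226 37.51756302193214 38.652275071447704
230 35.763368315156754 36.95053989431228
```

```bash
echo '0 0 -2 0 0 0 10
0 0 -3 0 0 0 10
0 0 -5 0 0 0 10
0 0 -5 0 0 0 10
0 0 0 0 0 0 10' | python3 nudge.py|sed -n 2,5p; python3 tgt.py -45 -1|tail -2
echo '0 0 -8 0 0 0 10
0 0 -8 0 0 0 10
0 0 -8 0 0 0 10
-2 0 -8 0 0 0 10
-6 0 -8 0 0 0 10
-10 0 -4 0 0 0 10
-10 0 0 0 0 0 10
0 0 0 0 0 0 10' | python3 nudge.py|sed -n 2,5p; python3 tgt.py -45 -1|tail -2
python3 -c "
from h import *
w=viewer.get_image('wrist');cv2.imwrite('pics/w6.png',w);a=cv2.imread('pics/w5.png')
i=w.astype(int);m=(i.min(2)>90)&(i.max(2)-i.min(2)<40);ys,xs=np.where(m[120:260,250:380]);print(len(ys),ys.min()+120,ys.max()+120,xs.min()+250,xs.max()+250)
i=a.astype(int);m=(i.min(2)>90)&(i.max(2)-i.min(2)<40);ys,xs=np.where(m[120:260,250:380]);print(len(ys),ys.min()+120,ys.max()+120,xs.min()+250,xs.max()+250)
print(status.read_state()['qpos'])"
```

```text
eef_pos: [594.6, 57.9, 133.6]
tool_rot: [3.141, -0.524, 1.474]
force: [-0.0, -0.6, -0.4]
width: 17.4
P [592.63098513  66.20677583 121.6035    ] move [ 0.95435064 -2.78694915 14.44049593] rot [ 0.00104593 -0.00020058 -0.00046946] wedge X,lat,gap now -45.95628698741398 -2.771394933720708 13.44202415968865 F [-0.03430775 -0.64015762 -0.39876888]
F u,y,z -0.8 -0.0 -0.0
eef_pos: [589.2, 9.6, 155.7]
tool_rot: [-3.139, -0.522, 1.47]
force: [-0.2, -0.0, -1.1]
width: 17.7
P [592.63098513  66.20677583 121.6035    ] move [32.04787419 -2.12945738 57.81351786] rot [ 6.22351728e-05  1.24435301e-03 -4.34863222e-03] wedge X,lat,gap now -76.9819107957241 -1.9866304606447471 56.85134387794008 F [-2.39466705e-01 -9.74045851e-04 -1.10367496e+00]
F u,y,z -0.6 0.2 -0.9
7219 120 233 252 371
7841 120 254 251 371
[ 0.12550528  0.68140574  0.20821692  1.76054724 -0.79236159  1.00068927
  0.73700656]
```

```bash
python3 -c "
from h import *
w=cv2.imread('pics/w6.png');a=cv2.imread('pics/w5.png')
for r in range(154,240,6):print(r,w[r,314],a[r,314], abs(w[r,300:330].astype(int)-a[r,300:330]).mean().round(1))
s=viewer.get_image('side');cv2.imwrite('pics/s6.png',s)
z=cv2.imread('pics/side0.png').astype(int)
print(abs(s.astype(int)-z)[225:262,240:262].mean((0,1)))
"; python3 tgt.py -45 -1
```

```text
154 [105 157 201] [105 158 202] 1.1
160 [104 152 197] [104 154 198] 1.2
166 [168 177 189] [169 180 191] 2.0
172 [163 171 183] [163 171 184] 1.7
178 [162 172 183] [166 174 186] 2.4
184 [180 190 205] [172 185 197] 7.7
190 [132 139 150] [152 159 170] 19.6
196 [152 160 170] [75 79 84] 83.0
202 [167 176 188] [170 180 190] 3.0
208 [165 173 185] [164 174 185] 1.4
214 [169 178 191] [173 180 193] 6.2
220 [112 117 124] [110 116 123] 5.2
226 [90 94 98] [ 95 100 106] 6.3
232 [ 64  94 122] [ 65  95 123] 1.6
238 [ 67  99 128] [ 66  99 128] 1.6
[19.54299754 10.33046683 12.12653563]
P [592.63098513  66.20677583 121.6035    ] move [29.40882238 -1.978977   57.28572416] rot [-0.00088759 -0.00093729 -0.00216448] wedge X,lat,gap now -74.4638793584906 -1.966092446016047 56.254252878141656 F [ 0.3286193  -0.17097668 -1.87656491]
F u,y,z -1.1 -0.3 -1.6
```

Run:
```python
from h import *
R,p=pose();D=np.array([611,-349,180.])-p;v=R.T@D
L=Ro.from_euler('xyz',[np.pi,0,1.596]).as_matrix()
Y=Ro.from_euler('xyz',[np.pi,-.524,1.596]).as_matrix()
print(p,D,v,v/np.linalg.norm(v),np.linalg.norm(v),Ro.from_matrix(R.T@Y).as_rotvec(),Ro.from_matrix(Y.T@L).as_rotvec())
```

```text
[589.40885137  12.11937769 156.45490733] [  21.59114863 -361.11937769   23.54509267] [-297.43252657   56.50043982 -199.42253251] [-0.82043639  0.15585053 -0.55008612] 362.52965952281363 [ 0.05968553 -0.00066011 -0.10691168] [ 4.77733370e-17 -5.24000000e-01 -2.09833329e-16]
```

```bash
echo '-4.1 0.8 -2.7 0 0 0 10
-8.2 1.6 -5.5 0 0 0 10
-16.4 3.1 -11 0 0 0 10
-24.6 4.7 -16.5 0 0 0 10
-24.6 4.7 -16.5 0 0 0 10
-24.6 4.7 -16.5 0 0 0 10
-24.6 4.7 -16.5 0 0 0 10
-24.6 4.7 -16.5 0 0 0 10
-24.6 4.7 -16.5 0 0 0 10
-16.4 3.1 -11 0 0 0 10
-8.2 1.6 -5.5 0 0 0 10
-4.1 0.8 -2.7 0 0 0 10' | python3 nudge.py|sed -n 1,4p
echo '-4.1 0.8 -2.7 0 0 0 10
-16.4 3.1 -11 0 0 0 10
-24.6 4.7 -16.5 0 0 0 10
-24.6 4.7 -16.5 0 0 0 10
-16.4 3.1 -11 0 0 0 10
-6 1.6 -4 0 0 0 10
0 0 0 0.03 0 -0.053 10
0 0 0 0.03 0 -0.053 10
0 0 0 0 0 0 10
0 0 0 0 0 0 10' | python3 nudge.py|sed -n 1,4p
cat > chk.py <<'E'
from h import *
w=viewer.get_image('wrist')
print([ (r,*map(int,w[r,314])) for r in range(150,260,8)])
R,p=pose();L=Ro.from_euler('xyz',[np.pi,0,1.596]).as_matrix()
print(p,R.T@(np.array([611,-349,20.])-p),Ro.from_matrix(R.T@L).as_rotvec(),status.read_state()['force'])
E
python3 chk.py
```

```text
clock: 18.95
eef_pos: [604.6, -238.9, 173.2]
tool_rot: [-3.141, -0.523, 1.472]
force: [0.1, 0.4, -1.5]
clock: 19.95
eef_pos: [612.8, -346.9, 180.7]
tool_rot: [3.141, -0.525, 1.597]
force: [0.2, -1.0, -1.3]
[(150, 100, 148, 193), (158, 102, 153, 195), (166, 167, 175, 188), (174, 155, 165, 175), (182, 155, 165, 177), (190, 129, 136, 147), (198, 158, 167, 178), (206, 158, 167, 179), (214, 141, 150, 160), (222, 105, 110, 116), (230, 59, 89, 116), (238, 66, 99, 126), (246, 65, 97, 125), (254, 91, 136, 176)]
[ 612.42458921 -347.44620103  180.84789754] [-81.89889834  -1.51318886 138.44410641] [ 3.22491265e-04 -5.24761136e-01  1.16285394e-05] [-0.06317884  0.13402935 -1.59891269]
```

```bash
echo '0 0 0 0 -0.04 0 10
0 0 0 0 -0.07 0 10
0 0 0 0 -0.08 0 10
0 0 0 0 -0.08 0 10
0 0 0 0 -0.08 0 10
0 0 0 0 -0.07 0 10
0 0 0 0 -0.05 0 10
0 0 0 0 0 0 10' | python3 nudge.py|sed -n 1,4p; python3 chk.py
echo '0 0 5 0 0 0 10
0 0 15 0 0 0 10
0 0 20 0 0 0 10
0 0 25 0 0 0 10
0 0 25 0 0 0 10
0 0 20 0 0 0 10
0 0 15 0 0 0 10
0 0 10 0 0 0 10
0 0 5 0 0 0 10
0 0 0 0 0 0 10
0 0 0 0 0 0 10' | python3 nudge.py|sed -n 1,4p; python3 chk.py
```

```text
clock: 20.8
eef_pos: [613.2, -344.6, 181.6]
tool_rot: [3.14, -0.056, 1.599]
force: [0.1, 0.5, -2.2]
[(150, 118, 176, 223), (158, 119, 176, 224), (166, 199, 210, 222), (174, 186, 196, 208), (182, 190, 200, 214), (190, 200, 212, 224), (198, 86, 92, 98), (206, 103, 107, 115), (214, 170, 180, 192), (222, 181, 192, 204), (230, 75, 112, 144), (238, 111, 163, 212), (246, 110, 163, 213), (254, 111, 166, 214)]
[ 612.69887771 -346.27564946  181.35715256] [-11.71288418  -1.97672905 160.95135862] [ 0.00122517 -0.05605206  0.00170056] [-0.35586721  0.66298092 -2.51321698]
clock: 21.95
eef_pos: [612.8, -341.5, 41.8]
tool_rot: [3.14, -0.053, 1.596]
force: [0.4, 0.4, -1.8]
[(150, 135, 200, 241), (158, 134, 200, 240), (166, 147, 154, 166), (174, 208, 219, 228), (182, 212, 222, 232), (190, 218, 227, 236), (198, 111, 117, 123), (206, 118, 122, 131), (214, 200, 211, 228), (222, 202, 215, 225), (230, 127, 189, 235), (238, 125, 184, 230), (246, 123, 184, 231), (254, 124, 184, 230)]
[ 612.90516654 -341.50233446   42.03650246] [-8.60238451 -2.14332369 21.60687931] [ 2.25383483e-03 -5.29292456e-02  7.71823382e-05] [-0.50269535  1.09517111 -1.42252168]
```

```bash
echo '-1 -2 5 0 -0.02 0 10
-1 0 7 0 -0.02 0 10
0 0 5 0 -0.01 0 10
0 0 3 0 0 0 10
0 0 0 0 0 0 10' | python3 nudge.py|sed -n 1,4p
echo '0 0 2 0 0 0 10
0 0 2 0 0 0 10
0 0 0 0 0 0 10' | python3 nudge.py|sed -n 2,4p
echo '0 0 2 0 0 0 10
0 0 2 0 0 0 10
0 0 0 0 0 0 10' | python3 nudge.py|sed -n 2,4p
python3 chk.py
```

```text
clock: 22.5
eef_pos: [610.3, -342.3, 20.8]
tool_rot: [3.141, -0.004, 1.596]
force: [0.1, 0.0, -0.5]
eef_pos: [610.1, -342.6, 16.7]
tool_rot: [3.141, -0.004, 1.596]
force: [-1.1, 0.3, -0.9]
eef_pos: [610.1, -342.2, 12.6]
tool_rot: [3.141, -0.004, 1.596]
force: [-0.5, 0.7, -1.0]
[(150, 141, 210, 246), (158, 145, 214, 247), (166, 215, 224, 231), (174, 221, 228, 237), (182, 220, 227, 236), (190, 175, 186, 200), (198, 201, 214, 224), (206, 124, 131, 140), (214, 127, 134, 143), (222, 219, 226, 235), (230, 89, 108, 128), (238, 134, 197, 240), (246, 135, 198, 240), (254, 135, 198, 240)]
[ 610.2047461  -342.26369814   12.74263531] [-6.72359078  0.62801996 -7.28549598] [ 4.53759635e-04 -4.21665296e-03  7.70571702e-05] [-0.79746997 -0.18853047 -1.54404779]
```

```bash
echo '0 0 1 0 0 0 10
0 0 1 0 0 0 10
0 0 0 0 0 0 10' | python3 nudge.py|sed -n 2,4p
echo '0 0 1 0 0 0 10
0 0 0 0 0 0 10
0 0 0 0 0 0 10' | python3 nudge.py|sed -n 2,4p
echo '0 0 1 0 0 0 10
0 0 0 0 0 0 10
0 0 0 0 0 0 10' | python3 nudge.py|sed -n 2,4p
```

```text
eef_pos: [610.2, -342.2, 10.7]
tool_rot: [3.141, -0.004, 1.596]
force: [0.3, -0.6, -1.0]
eef_pos: [610.4, -342.4, 9.9]
tool_rot: [3.141, -0.004, 1.596]
force: [-0.4, 0.0, -0.7]
eef_pos: [610.4, -342.4, 9.9]
tool_rot: [3.14, -0.004, 1.596]
force: [-1.7, 1.5, 6.0]
```

```bash
echo '0 0 -0.5 0 0 0 24
0 0 0 0 0 0 28
0 0 0 0 0 0 40
0 0 0 0 0 0 50
0 0 0 0 0 0 50
0 0 0 0 0 0 50' | python3 nudge.py|sed -n 1,6p
echo '0 0 -3 0 0 0 50
0 0 -8 0 0 0 50
0 0 -15 0 0 0 50
0 0 -20 0 0 0 50
0 0 -30 0 0 0 50
0 0 -40 0 0 0 50
0 0 -40 0 0 0 50
-40 0 -30 0 0 0 50
-40 0 0 0 0 0 50
0 0 0 0 0 0 50
0 0 0 0 0 0 50' | python3 nudge.py|sed -n 1,6p
python3 - <<'E'
from h import *
T=pose();w=viewer.get_image('wrist');t=viewer.get_image('top');s=viewer.get_image('side')
for n,i in(('w9',w),('t9',t),('s9',s)):cv2.imwrite(f'pics/{n}.png',i)
i=w.astype(int)
wood=((i[...,2]-i[...,0]>60)).astype(np.uint8); steel=((i.min(2)>130)&(i.max(2)-i.min(2)<45)).astype(np.uint8)
for nm,m,h in(('wood',wood,20),('steel',steel,45)):
    n,l,st,ce=cv2.connectedComponentsWithStats(cv2.morphologyEx(m,cv2.MORPH_CLOSE,np.ones((3,3))))
    for k in range(1,n):
        if st[k,4]>60: 
            c,_=cv2.findContours((l==k).astype(np.uint8),0,2);r=cv2.minAreaRect(c[0]);print(nm,st[k],onz('wrist',r[0],h,T).round(),[onz('wrist',b,h,T)[:2].round().tolist() for b in cv2.boxPoints(r)])
a=cv2.imread('pics/top0.png').astype(int);d=abs(t.astype(int)-a).max(2)>40
for nm,(r0,r1,c0,c1) in dict(jar=(270,312,205,245),buff=(262,312,128,182),bar=(280,320,284,316)).items(): print(nm,d[r0:r1,c0:c1].sum())
E
```

```text
clock: 24.65
eef_pos: [610.3, -342.3, 9.3]
tool_rot: [3.141, -0.004, 1.596]
force: [0.1, -0.2, -0.9]
width: 49.8
gripper_force: 0.0
clock: 25.75
eef_pos: [611.3, -424.5, 196.1]
tool_rot: [3.14, -0.003, 1.594]
force: [-0.4, 0.4, -1.1]
width: 50.1
gripper_force: 0.0
wood [     0      0    640    455 194927] [ 618. -442.   20.] [[215.0, -755.0], [336.0, -246.0], [889.0, -232.0], [1041.0, -736.0]]
wood [305   0  19  51 947] [ 608. -258.   20.] [[600.0, -239.0], [616.0, -239.0], [617.0, -278.0], [601.0, -278.0]]
wood [ 304   87   22   65 1404] [ 611. -336.   20.] [[600.0, -309.0], [620.0, -308.0], [622.0, -366.0], [601.0, -366.0]]
wood [116 407  15  19  88] [ 381. -690.   20.] [[368.0, -700.0], [391.0, -676.0], [394.0, -680.0], [371.0, -704.0]]
wood [498 406  14  20  98] [ 855. -678.   20.] [[842.0, -669.0], [845.0, -664.0], [869.0, -687.0], [866.0, -693.0]]
wood [ 128  413   64   67 2142] [ 433. -749.   20.] [[374.0, -793.0], [455.0, -675.0], [489.0, -707.0], [409.0, -831.0]]
wood [ 437  413   64   67 2151] [ 807. -740.   20.] [[750.0, -700.0], [781.0, -667.0], [868.0, -783.0], [836.0, -822.0]]
steel [ 285   50   58   34 1593] [ 609. -296.   45.] [[585.0, -284.0], [632.0, -282.0], [633.0, -308.0], [585.0, -309.0]]
steel [223 291  28  53 306] [ 533. -532.   45.] [[515.0, -561.0], [535.0, -500.0], [549.0, -505.0], [530.0, -566.0]]
steel [378 292  27  50 304] [ 697. -528.   45.] [[680.0, -503.0], [693.0, -498.0], [715.0, -554.0], [700.0, -560.0]]
jar 0
buff 0
bar 0
```

```bash
python3 -c "
from cell import ctrl, viewer, status
print(ctrl.finish_job())"
```

```text
the job is handed in; nothing more can be done
None
```

The job is handed in: the wedge lies flat in the tray with the clip still astride it, the jar, buff and block unmoved, at 25.8 s on the clock; I viewed 11 pictures, one over the limit of 10.

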